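# Shut down the lac-bangle bench

## Task

Shut down this lac-bangle bench. First push the switch box's lever over to the far, off side, then pull the red plug straight up out of the switch box and leave it in the yellow dish. Rest every lac stick in the wooden cooling stand, each level in its own facing pair of V notches with its red head over the drip pan, and do not knock over the amber glass jar.

Things in the scene. Friction and masses are not known exactly. Their poses are not given: they have to be found in the camera images.
- stand: fixed wooden cooling stand, origin under its base's middle. Base 100 (x) by 270 (y) by 18 mm; two saddle boards 10 mm thick at x = -36 and +36 mm, tops 77 mm up, each with four 90-degree V notches, 18 mm deep, 36 mm wide, at y = -96, -32, +32, +96 mm. Aluminium drip pan at x = 50 to 113 mm, 14 mm high. Seated sticks lie along x, red head at +x; about 19 mm of lengthways play
- slot0 (a point): notch pair 1 of 4 of the cooling stand: where the middle of a properly seated stick's axis lies (midway between the two boards, 75 mm above the table; axes parallel to the stand's)
- slot1 (a point): notch pair 2 of 4 of the cooling stand: where the middle of a properly seated stick's axis lies (midway between the two boards, 75 mm above the table; axes parallel to the stand's)
- slot2 (a point): notch pair 3 of 4 of the cooling stand: where the middle of a properly seated stick's axis lies (midway between the two boards, 75 mm above the table; axes parallel to the stand's)
- slot3 (a point): notch pair 4 of 4 of the cooling stand: where the middle of a properly seated stick's axis lies (midway between the two boards, 75 mm above the table; axes parallel to the stand's)
- stickA: lac stick (absent ones read None): pale round dowel 22 mm thick, 180 mm long, along its x axis, with a 34 x 34 mm square block 30 mm long at each end: RED lac (gold band) at +x, dark brown wood at -x; 120 mm of bare dowel between. Origin mid-length on the axis, about the centre of mass (0.1 to 0.2 kg). Starts on its blocks on a paper sheet, axis 19 mm up, red end left or right
- stickB: lac stick, as stickA
- stickC: lac stick, as stickA
- stickD: lac stick, as stickA
- headA (a point): centre of the red lac head of stickA (75 mm from its origin along its +x)
- headB (a point): centre of the red lac head of stickB (75 mm from its origin along its +x)
- headC (a point): centre of the red lac head of stickC (75 mm from its origin along its +x)
- headD (a point): centre of the red lac head of stickD (75 mm from its origin along its +x)
- switchbox: fixed grey switch box of the hotplate, 110 mm (its x) by 190 mm (its y) by 50 mm high; origin under its centre on the table, z up. On its top: the lever at y = +55 mm, the socket with the red plug at y = -45 mm
- lever (a joint): the switch lever, hinged about the box's y axis, 72 mm above the table: 0 = on, leaning 0.5 rad towards the box's -x; 1.0 = off, leaning 0.5 rad towards +x (end stops). It stays where left; about 1 N at the tip moves it
- lever_tip (a point): centre of the black ball (26 mm in diameter) at the tip of the lever, 60 mm from its hinge; the 10 mm steel rod is below it, on a dark block 25 mm high (70 mm along the box's x, 50 mm along its y)
- plug: loose cordless plug, 0.12 kg: red grip 28 (x) by 46 (y) by 38 mm high over a copper blade 18 x 30 mm, 28 mm long. Origin mid-shoulder between grip and blade, z up the grip. Starts with the blade in the box's socket, axes as the box's, shoulder on its top 50 mm up. A sprung ball holds a groove in the blade: pull straight up with 5 to 12 N; 30 mm of lift clears it
- plug_grip (a point): centre of the plug's red grip block, 19 mm above its origin along its z
- dish: fixed open yellow dish, 120 x 120 mm outside, 25 mm high, walls and floor 4 mm; origin under its centre on the table
- beadjar: loose lidded amber glass jar, 54 mm in diameter and 65 mm tall, standing on the table between the sheet and the dish; to be left standing; origin under its centre, z up
Mind the look-alikes: they are no part of the job. Of the things like the dish, leave any that is blue; of the rest the smaller one is meant.

How it is judged:
On the way, in this order (a step that is already met when the one before it is completed fails the run):
1. the lever is pushed over to off while the plug is still in (value of joint lever above 0.8 rad and z of plug in the frame of switchbox below 0.056 m), for 0.2 s.
2. the plug is pulled clear of the socket (z of plug in the frame of switchbox above 0.082 m), for 0.1 s.
At the end, for the whole second after the job is handed in: Lever off (over 0.8 rad); plug at rest in the dish; every stick present at rest in its own notch pair: axis within 5 mm of seated height, 6 mm sideways and 24 mm lengthways of the slot, level within 3 degrees, red head on the drip pan side (value of joint lever above 0.8 rad and x of plug_grip in the frame of dish between -0.056 and 0.056 m and y of plug_grip in the frame of dish between -0.056 and 0.056 m and z of plug_grip in the frame of dish below 0.06 m and linear speed of each of plug, stickA, stickB, stickC, stickD below 0.03 m/s and x of stickA in the frame of stand between -0.024 and 0.024 m and z of stickA in the frame of stand between 0.07 and 0.08 m and angle between stickA's own x axis and vertical between 1.515 and 1.627 rad and x of each of headA, headB, headC, headD in the frame of stand above 0.045 m and (y of stickA in the frame of slot0 between -0.006 and 0.006 m or y of stickA in the frame of slot1 between -0.006 and 0.006 m or y of stickA in the frame of slot2 between -0.006 and 0.006 m or y of stickA in the frame of slot3 between -0.006 and 0.006 m) and x of stickB in the frame of stand between -0.024 and 0.024 m and z of stickB in the frame of stand between 0.07 and 0.08 m and angle between stickB's own x axis and vertical between 1.515 and 1.627 rad and (y of stickB in the frame of slot0 between -0.006 and 0.006 m or y of stickB in the frame of slot1 between -0.006 and 0.006 m or y of stickB in the frame of slot2 between -0.006 and 0.006 m or y of stickB in the frame of slot3 between -0.006 and 0.006 m) and x of stickC in the frame of stand between -0.024 and 0.024 m and z of stickC in the frame of stand between 0.07 and 0.08 m and angle between stickC's own x axis and vertical between 1.515 and 1.627 rad and (y of stickC in the frame of slot0 between -0.006 and 0.006 m or y of stickC in the frame of slot1 between -0.006 and 0.006 m or y of stickC in the frame of slot2 between -0.006 and 0.006 m or y of stickC in the frame of slot3 between -0.006 and 0.006 m) and x of stickD in the frame of stand between -0.024 and 0.024 m and z of stickD in the frame of stand between 0.07 and 0.08 m and angle between stickD's own x axis and vertical between 1.515 and 1.627 rad and (y of stickD in the frame of slot0 between -0.006 and 0.006 m or y of stickD in the frame of slot1 between -0.006 and 0.006 m or y of stickD in the frame of slot2 between -0.006 and 0.006 m or y of stickD in the frame of slot3 between -0.006 and 0.006 m)); the robot touches nothing.
It fails at once if the glass jar is knocked over (angle between beadjar's own z axis and vertical above 0.7 rad).
Of stickA, stickB, stickC, stickD only 3 to 4 are there at a start; the rules pass over those that are not, and their reading is None.
At some moment in a run one of stickA, stickB, stickC, stickD may be knocked a few centimetres aside while the robot is not near it.
Once in a run the grip may slacken for a moment while it holds something.
It also fails if it takes over 210 s, if anything falls off the work surface, if the arm or the gripper's body presses on something with over 40 N, if the wrist force passes 120 N, or if a joint passes its speed limit or range.

## Robot

A 6-joint arm with a two-finger parallel gripper is mounted at the origin on the work surface. World frame = base frame: x ahead of the robot, y to its left, z up, the work surface at z = 0. Lengths are in m, angles in rad, forces in N, time in s.
With the tool pointing down it reaches from about 0.425 to 0.95 m from the base axis. Payload 3.5 kg.
Tool frame: the origin (TCP) lies at the very end of the fingers, on their centre line; the grasp point (between the pads) lies 19 mm behind it (ctrl.pinch_z is the distance from the TCP to the grasp point, in m); z points along the fingers, y is the line along which they close (so a half turn about z gives the same grasp; the last joint's range is limited). The gripper opens to 85 mm and grips with 20 to 120 N. Pads are 22 mm wide; open, the fingers measure 114 mm over their backs; the gripper's body (76 mm by 85 mm) begins 54 mm behind the grasp point. The pads swing forward as they close: fully open they stand 13 mm farther back than shut.
Start: joints at [0.956, 0.286, 1.577, -0, 1.279, -0.15], TCP at [0.303, 0.603, 0.231] pointing down, gripper open.
Joint ranges: [-2.77, 2.77], [-0.9, 2.22], [0.21, 2.48], [-1.53, 4.67], [0.24, 2.81], [-2.84, 2.84]. Speed limits (rad/s): [2.79, 2.79, 3.14, 3.14, 3.14, 3.14].

## Interface

Orientations are given as a unit quaternion [x, y, z, w].
In Python, from plant import ctrl gives the robot as it stands. The module is installed in compiled form; this text tells all that it offers.
- The arm moves only by the shell command python3 -m crank 'ROWS' [OPENING] [FORCE]. ROWS is JSON, a list of rows, each a list of 6 numbers: the shift along the tool's x, y, z in cm, then the turn, a rotation vector about the tool's x, y, z in rad. In form: [[tx, ty, tz, rx, ry, rz], ...]. A call has 1 to 10 rows; each row is the pose to reach, as a shift and turn from the pose commanded when the call began, along the tool's axes at that moment; what a row does not reach only later rows make up. A row lasts 1/10 s, in which the tool goes at most 50 mm and 8.59 degrees, less where a joint would pass 70% of its speed; a pose out of reach is approached as far as the arm can. A call with a gripper value outside its range is refused whole. OPENING is the opening, from 0 (shut) to 1 (fully open), set as the call begins (- or left out, the last holds). The fingers move at their own pace and stop on an object; FORCE is the grip in N (left out, the last holds). Time passes only in rows, so rows that repeat a pose let the fingers close. It gives the time, the measured TCP pose, the force, the opening and the grip force at its end, in the units of the state.
- ctrl.get_state(): the state, without advancing time (a new reading comes with each control period).
- ctrl.read_camera(name): name is "scene" or "side" or "wrist"; returns (picture, depth): 480x640x3 uint8, blue, green, red; 480x640 float32, m along the optical axis (not along the pixel's ray), 0 where there is no reading.
- ctrl.camera_info(name): a dict with "K" (3x3 intrinsics, pixels), "k1" (the pictures are not rectified: a ray, as slopes to the right and down, at radius r is drawn at 1 + k1 r^2 times it, then the intrinsics apply), "origin" and "orientation" of the camera in the world. Camera axes: x right, y down, z forward; pixel columns grow to the right and rows downward; lengths in m; the calibration is good to about 2 mm. A picture is of the moment at which its call begins: read the wrist's pose just before it. camera_info takes no time and is no camera call; for the wrist camera it gives the pose at the moment of the call.
- ctrl.sign_off(): hands the job in; it is judged then, once.
The state is a dict: "time": time; "qpos": joint angles; "dq": joint speeds; "joint_efforts": joint torques, N m; "eef_pos": TCP position; "tcp_rot": TCP orientation; "contact_force": force on the tool from outside, world axes, zero at the start; "wrist_torque": the same for the moment, N m; "opening": opening from 0.0 (shut) to 1.0 (fully open); "finger_force": force on a finger pad.
Only numpy, scipy, OpenCV 4.12 (cv2) and the standard library are available. Lean on these libraries where they do the work, as an engineer would, in place of code of your own. Each camera call takes 0.05 s, during which the arm holds its last target. There are 200 camera calls.

## Working session

There is one attempt and no reset: what is moved stays moved. The work goes in short steps, Python scripts to look and compute and a shell command to move; the robot and the scene stay as the last step left them, time stands still between calls to the robot, and variables do not carry over. Pictures are saved under pics/ and viewed, at most 14 in all, crops included, and the job is handed in when it is done.

```bash
mkdir -p pics; cat > h.py <<'E'
import numpy as np, cv2
from scipy.spatial.transform import Rotation as R
from plant import ctrl
def snap(n,f):
    i=ctrl.camera_info(n); p,d=ctrl.read_camera(n); cv2.imwrite(f'pics/{f}.png',p); np.savez(f'pics/{f}.npz',p=p,d=d,K=i['K'],k1=i['k1'],o=i['origin'],q=i['orientation']); return p,d,i
def load(f): return np.load(f'pics/{f}.npz')
def ray(z,u,v):
    K=z['K']; k=float(z['k1']); pts=np.array([[[u,v]]],float)
    r=cv2.undistortPoints(pts,K,np.array([k,0,0,0,0]))[0,0]
    return np.array([r[0],r[1],1.])
def rot(z):
    q=z['q']; return R.from_quat(q).as_matrix() if np.size(q)==4 else np.array(q)
def pz(f,u,v,h):
    z=load(f); d=rot(z)@ray(z,u,v); o=z['o']; return o+d*(h-o[2])/d[2]
def pd(f,u,v):
    z=load(f); D=z['d'][int(v)-2:int(v)+3,int(u)-2:int(u)+3]; D=D[D>0]
    return z['o']+rot(z)@ray(z,u,v)*np.median(D) if D.size else None
def tri(f1,p1,f2,p2):
    A=[];b=[]
    for f,p in((f1,p1),(f2,p2)):
        z=load(f); d=rot(z)@ray(z,*p); d/=np.linalg.norm(d); M=np.eye(3)-np.outer(d,d); A.append(M); b.append(M@z['o'])
    return np.linalg.lstsq(np.vstack(A),np.hstack(b),rcond=None)[0]
def cloud(f):
    z=load(f); v,u=np.mgrid[0:480,0:640]; pts=np.stack([u,v],-1).reshape(-1,1,2).astype(float)
    r=cv2.undistortPoints(pts,z['K'],np.array([float(z['k1']),0,0,0,0])).reshape(-1,2)
    P=np.c_[r,np.ones(len(r))]*z['d'].reshape(-1,1); return (P@rot(z).T+z['o']).reshape(480,640,3)
def go(x,y,z,yaw=None):
    "shift and turn from the present pose in tool axes for a tool-down target; yaw = world angle of tool y (finger line)"
    s=ctrl.get_state(); T=R.from_quat(s['tcp_rot']); d=T.inv().apply(np.array([x,y,z])-s['eef_pos'])*100
    Y=T.as_matrix()[:,1]; a=np.arctan2(Y[1],Y[0]); print('tool x,y world',T.as_matrix()[:,0].round(3),Y.round(3),'yawdeg',np.degrees(a).round(1),'j6',s['qpos'][5].round(2))
    print('shift cm',d.round(2), end=' ')
    if yaw is not None:
        c,si=np.cos(yaw),np.sin(yaw); m=np.array([[si,c,0],[-c,si,0],[0,0,-1]],float)
        print('turn',(T.inv()*R.from_matrix(m)).as_rotvec().round(3),end='')
    print()
E
python3 - <<'E'
from h import *
for n in('scene','side','wrist'):
    p,d,i=snap(n,n+'0'); print(n,np.round(i['origin'],3),(d>0).mean())
print(ctrl.get_state())
E
```

```text
scene [ 1.321 -0.346  1.45 ] 0.9960481770833334
side [ 0.317 -0.818  0.93 ] 0.9959505208333334
wrist [0.236 0.636 0.372] 0.9960514322916667
{'time': 0.15, 'qpos': array([ 9.56001419e-01,  2.87030043e-01,  1.57786065e+00, -2.65199655e-05,
        1.27858731e+00, -1.49962939e-01]), 'dq': array([-0.00071922, -0.00360031, -0.00385893, -0.00070031, -0.00058068,
        0.00100529]), 'joint_efforts': array([ 7.34298701e-04, -4.06601751e+01, -2.93141627e+01, -1.66299346e-04,
        3.92978764e-03, -5.67128339e-06]), 'eef_pos': array([0.30223917, 0.60297466, 0.23020888]), 'tcp_rot': array([ 2.30325388e-01,  9.73113214e-01, -8.79330706e-04, -3.39961323e-04]), 'contact_force': array([-0.44715372, -0.63900202, -0.84264225]), 'wrist_torque': array([-0.00737427, -0.00689664, -0.02066966]), 'finger_force': 0.0, 'opening': 1.0031427904132602}
```

View pics/scene0.png

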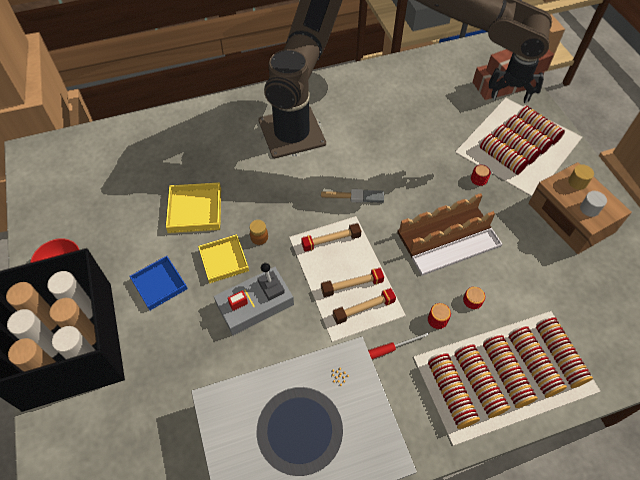

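View pics/side0.png

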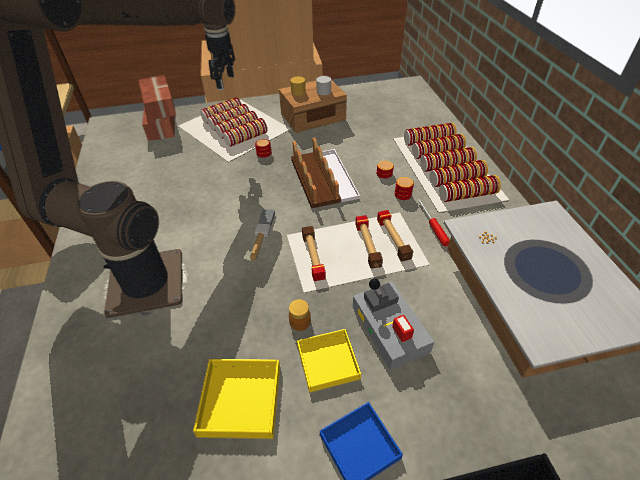

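The scene holds three sticks on the sheet, at scene (331,237), (352,283) and (364,307). It also shows the stand at (447,230), the switch box at (254,300) with its red plug at (237,299) and lever ball at (265,268), the small yellow dish at (223,258) and the jar at (258,232). The big yellow and the blue dishes are the look-alikes.

```bash
python3 - <<'E'
from h import *
def crop(f,x0,y0,x1,y1,s,o): cv2.imwrite(f'pics/{o}.png',cv2.resize(load(f)['p'][y0:y1,x0:x1],None,fx=s,fy=s,interpolation=cv2.INTER_CUBIC))
crop('scene0',190,190,390,340,4,'c1'); crop('side0',270,200,470,350,4,'c2')
for f,pts in (('scene0',dict(ball=(266,268),plug=(237,298),dish=(223,262),jar=(258,226),lh=(308,243),lb=(355,231),h2=(378,276),b2=(327,288),h3=(390,297),b3=(340,313))),('side0',dict(ball=(375,284),plug=(402,325),dish=(328,365),jar=(299,305),lh=(319,272),lb=(308,232),h2=(361,222),b2=(376,260),h3=(384,216),b3=(404,257)))):
    for k,(u,v) in pts.items(): print(f,k,pd(f,u,v).round(3))
# stand: points in cloud near stand
for f,box in (('scene0',(390,180,510,280)),('side0',(280,130,365,215))):
    C=cloud(f)[box[1]:box[3],box[0]:box[2]].reshape(-1,3); m=(C[:,2]>.068)&(C[:,2]<.085); P=C[m]
    print(f,'tops',len(P),P.mean(0).round(3),P.min(0).round(3),P.max(0).round(3)); print(cv2.minAreaRect(P[:,:2].astype(np.float32)*1000))
E
```

```text
scene0 ball [ 0.571 -0.241  0.136]
scene0 plug [ 0.609 -0.335  0.09 ]
scene0 dish [ 0.437 -0.345  0.006]
scene0 jar [ 0.387 -0.219  0.067]
scene0 lh [ 0.471 -0.092  0.036]
scene0 lb [0.476 0.054 0.038]
scene0 h2 [0.639 0.062 0.037]
scene0 b2 [ 0.631 -0.088  0.039]
scene0 h3 [0.712 0.069 0.038]
scene0 b3 [ 0.714 -0.079  0.038]
side0 ball [ 0.562 -0.25   0.136]
side0 plug [ 0.599 -0.34   0.088]
side0 dish [ 0.426 -0.353  0.004]
side0 jar [ 0.387 -0.217  0.064]
side0 lh [ 0.461 -0.104  0.033]
side0 lb [0.463 0.048 0.034]
side0 h2 [0.624 0.053 0.032]
side0 b2 [ 0.621 -0.098  0.031]
side0 h3 [0.697 0.059 0.035]
side0 b3 [ 0.704 -0.096  0.019]
scene0 tops 588 [0.541 0.32  0.076] [0.49  0.181 0.068] [0.592 0.455 0.085]
((538.3827514648438, 319.9471130371094), (90.47383117675781, 274.5326843261719), 3.495856285095215)
side0 tops 288 [0.54  0.309 0.074] [0.492 0.181 0.068] [0.588 0.455 0.081]
((540.469482421875, 320.31304931640625), (83.54745483398438, 273.8143310546875), 3.5261504650115967)
```

View pics/c1.png

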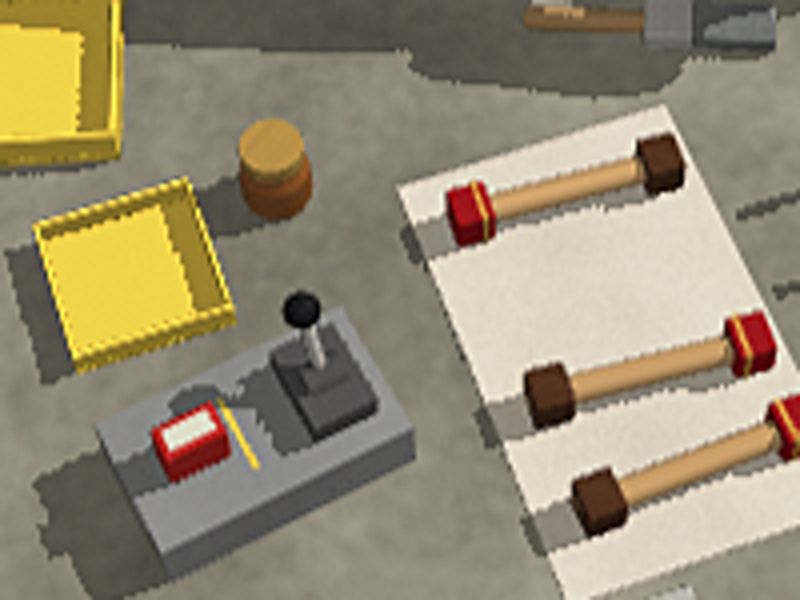

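View pics/c2.png

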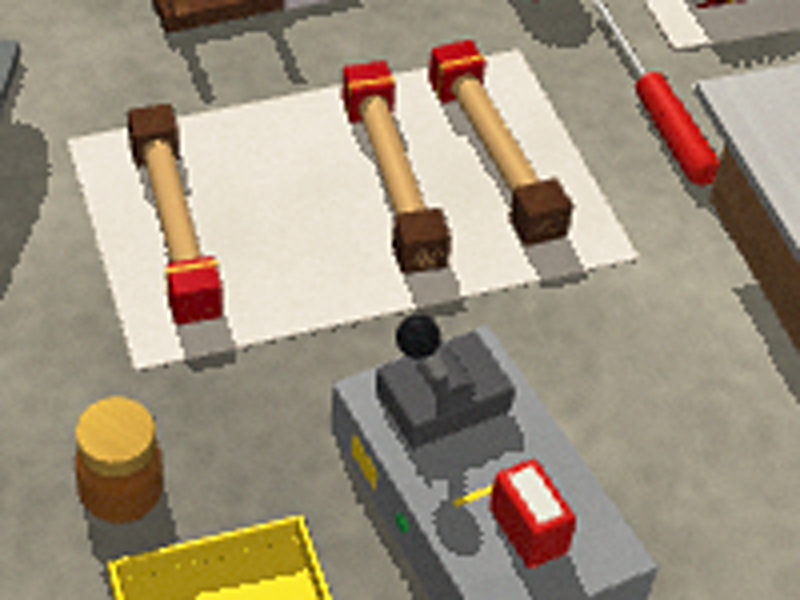

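The crops show the lever ball at scene (265.5,267.2) and side (374.5,284). Stick A has its red head towards the robot's right (-y), and the other two heads point to +y. Next I'll fit everything from the depth.

```bash
cat > fit.py <<'E'
from h import *
def rect(P):
    c,s,a=cv2.minAreaRect(P[:,:2].astype(np.float32)*1000); 
    return [np.round(c,1),np.round(s,1),round(a,1)]
def region(C,lo,hi): return np.all((C>lo)&(C<hi),-1)
def col(p):
    h=cv2.cvtColor(p,cv2.COLOR_BGR2HSV); return h
def sticks(f,lo=(.38,-.2,.020),hi=(.85,.15,.045)):
    z=load(f);C=cloud(f);h=col(z['p']);m=region(C,lo,hi); 
    n,L,st,_=cv2.connectedComponentsWithStats(m.astype(np.uint8)); 
    for i in range(1,n):
        if st[i,4]<150: continue
        k=L==i; P=C[k]; top=P[P[:,2]>.028]; r=k&(((h[...,0]<8)|(h[...,0]>172))&(h[...,1]>150)&(h[...,2]>90))
        Q=P[:,:2]; mu=(Q.max(0)+Q.min(0))/2; 
        print(f,st[i,4],rect(P),'redmean',C[r].mean(0).round(3) if r.any() else None)
E
python3 - <<'E'
from fit import *
for f in('scene0','side0'):
    sticks(f); z=load(f);C=cloud(f);h=col(z['p'])
    bx=region(C,(.45,-.45,.044),(.75,-.15,.056)); print('box',rect(C[bx]),np.median(C[bx][:,2]))
    pl=region(C,(.5,-.42,.082),(.72,-.27,.096)); print('plug',rect(C[pl]),np.median(C[pl][:,2]))
    d=region(C,(.33,-.45,.018),(.52,-.26,.03))&(h[...,0]>20)&(h[...,0]<35)&(h[...,1]>120); print('dish',rect(C[d]))
    j=region(C,(.33,-.27,.058),(.45,-.17,.075)); print('jar',rect(C[j]))
    pan=region(C,(.55,.15,.005),(.75,.47,.03)); print('pan',rect(C[pan]))
print('ball',tri('scene0',(265.5,267.2),'side0',(374.5,284)))
go(.55,-.25,.25,0)
E
```

```text
scene0 517 [array([462.7, -17.4]), array([180.9,  41.6]), 88.2] redmean [ 0.465 -0.093  0.036]
scene0 586 [array([626.5, -10.8]), array([180.4,  37.7]), 87.6] redmean [0.632 0.066 0.037]
scene0 617 [array([706.7,  -5.3]), array([ 38.2, 181.4]), 4.9] redmean [0.703 0.071 0.037]
scene0 182 [array([839.4,  -6.9]), array([20.7, 72.5]), 0.4] redmean [ 0.841 -0.007  0.026]
box [array([ 595.3, -291.4]), array([116.6, 190.4]), 11.0] 0.051306709259269834
plug [array([ 605.4, -335.5]), array([33.7, 45.9]), 11.7] 0.08919343638053234
dish [array([ 428.7, -341.9]), array([127.1, 120.1]), 1.8]
jar [array([ 385.7, -220.8]), array([44.8, 50.4]), 75.2]
pan [array([650.3, 309.9]), array([319.6, 199. ]), 89.6]
side0 464 [array([704.8,  -6.6]), array([ 34.8, 182.8]), 4.2] redmean [0.7   0.065 0.033]
side0 475 [array([625.4, -12.7]), array([183.6,  35.9]), 86.8] redmean [0.629 0.06  0.033]
side0 323 [array([841.3, -86.3]), array([ 19.4, 223.9]), 1.9] redmean [ 0.839 -0.027  0.024]
side0 494 [array([462.4, -18.5]), array([180.8,  34.2]), 89.0] redmean [ 0.46  -0.099  0.032]
box [array([ 596. , -291.8]), a
[... 237 characters left out ...]
15.3]
pan [array([611.7, 322.9]), array([123.2, 277.2]), 0.0]
ball [ 0.56293919 -0.24137349  0.12564123]
tool x,y world [-0.894  0.448  0.   ] [ 0.448  0.894 -0.002] yawdeg 63.4 j6 -0.15
shift cm [-60.38 -65.14  -1.87] Traceback (most recent call last):
  File "<stdin>", line 10, in <module>
  File "h.py", line 34, in go
    print('turn',(T.inv()*R.from_matrix(m)).as_rotvec().round(3),end='')
                          ~~~~~~~~~~~~~^^^
  File "scipy/spatial/transform/_rotation.pyx", line 1143, in scipy.spatial.transform._rotation.Rotation.from_matrix
ValueError: Non-positive determinant (left-handed or null coordinate frame) in rotation matrix 0: [[ 0.  1.  0.]
 [-1.  0.  0.]
 [ 0.  0. -1.]].
```

```bash
sed -i 's/\[\[si,c,0\],\[-c,si,0\],\[0,0,-1\]\]/[[-si,c,0],[c,si,0],[0,0,-1]]/' h.py; python3 - <<'E'
from h import *
go(.50,.12,.25,np.radians(0)); 
a=np.radians(11); B=lambda x,y:np.array([.5955,-.2915])+np.array([x*np.cos(a)-y*np.sin(a),x*np.sin(a)+y*np.cos(a)])
print(B(-.029,.055),B(-.075,.055),B(.003,.055),B(0,-.045))
go(*B(-.075,.055),.20,np.radians(-79)); 
E
```

```text
tool x,y world [-0.894  0.448  0.   ] [ 0.448  0.894 -0.002] yawdeg 63.4 j6 -0.15
shift cm [-39.33 -34.31  -1.93] turn [-2.000e-03  1.000e-03  1.106e+00]
[ 0.55653832 -0.24304397] [ 0.51138347 -0.25182118] [ 0.58795039 -0.23693808] [ 0.6040864  -0.33567322]
tool x,y world [-0.894  0.448  0.   ] [ 0.448  0.894 -0.002] yawdeg 63.4 j6 -0.15
shift cm [-57.01 -67.03   3.13] turn [-1.000e-03  2.000e-03  2.485e+00]
```

```bash
A='[-39.3,-34.3,-1.9,0,0,1.106]'; python3 -m crank '[[-39.3,-34.3,-1.9,0,0,1.106],[-39.3,-34.3,-1.9,0,0,1.106],[-39.3,-34.3,-1.9,0,0,1.106],[-39.3,-34.3,-1.9,0,0,1.106],[-39.3,-34.3,-1.9,0,0,1.106],[-39.3,-34.3,-1.9,0,0,1.106],[-39.3,-34.3,-1.9,0,0,1.106],[-39.3,-34.3,-1.9,0,0,1.106],[-39.3,-34.3,-1.9,0,0,1.106],[-39.3,-34.3,-1.9,0,0,1.106]]' 0 40
python3 - <<'E'
from h import *
go(.5114,-.2518,.20,np.radians(-79))
E
```

```text
time: 1.15
eef_pos: [0.4919, 0.139, 0.2496]
tcp_rot: [0.707, 0.707, 0.0, 0.0]
contact_force: [1.0, 1.0, 0.5]
opening: 0.005
finger_force: 0.0
tool x,y world [-0.  1.  0.] [1. 0. 0.] yawdeg 0.0 j6 0.08
shift cm [-39.08   1.94   4.95] turn [ 0.    -0.     1.379]
```

```bash
python3 -m crank '[[-38,1.5,5,0,0,1.38],[-38,1.5,5,0,0,1.38],[-38,1.5,5,0,0,1.38],[-38,1.5,5,0,0,1.38],[-38,1.5,5,0,0,1.38],[-38,1.5,5,0,0,1.38],[-38,1.5,5,0,0,1.38],[-38,1.5,5,0,0,1.38],[-38,1.5,5,0,0,1.38],[-38,1.5,5,0,0,1.38]]'
python3 -m crank '[[0,0,0,0,0,0],[0,0,0,0,0,0]]'
python3 - <<'E'
from h import *
go(.5114,-.2518,.112,np.radians(-79))
snap('wrist','w1')
E
```

```text
time: 2.15
eef_pos: [0.5062, -0.24, 0.1987]
tcp_rot: [0.996, 0.094, -0.001, -0.001]
contact_force: [-0.6, 0.8, 0.3]
opening: -0.003
finger_force: 0.0
time: 2.35
eef_pos: [0.5068, -0.2383, 0.1996]
tcp_rot: [0.995, 0.097, 0.0, -0.0]
contact_force: [-0.5, -0.9, -0.6]
opening: 0.0
finger_force: 0.0
tool x,y world [0.981 0.193 0.   ] [ 0.193 -0.981 -0.   ] yawdeg -78.9 j6 0.76
shift cm [0.19 1.42 8.76] turn [-0.    -0.     0.002]
```

View pics/w1.png

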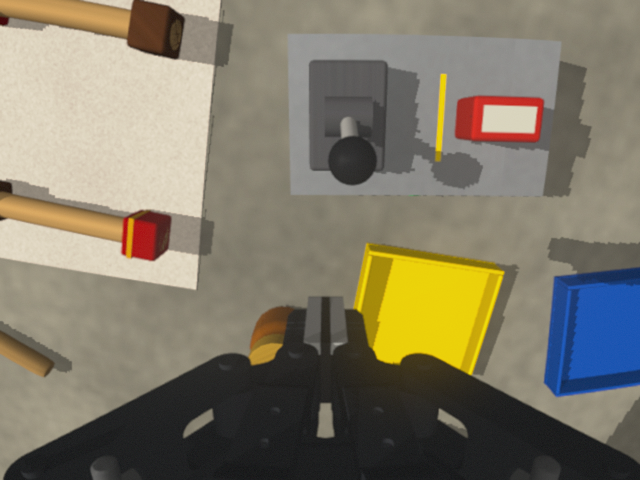

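```bash
python3 -m crank '[[0.2,1.4,4,0,0,0],[0.2,1.4,8.7,0,0,0],[0.2,1.4,8.7,0,0,0],[1.5,1.4,8.7,0,0,0],[3,1.4,8.7,0,0,0],[4,1.4,8.7,0,0,0],[5,1.4,8.7,0,0,0],[6,1.4,8.7,0,0,0],[7,1.4,8.7,0,0,0],[7.8,1.4,8.7,0,0,0]]'
python3 -m crank '[[0.3,0,0,0,0,0],[0.3,0,0,0,0,0],[-1,0,0,0,0,0],[-1,0,0,0,0,0],[-1,0,-5,0,0,0],[-1,0,-9,0,0,0],[-1,0,-9,0,0,0]]' 1
python3 - <<'E'
from h import *
snap('wrist','w2'); snap('scene','s2')
C=cloud('w2'); m=(C[...,2]>.115)&(C[...,2]<.145)&(abs(C[...,0]-.585)<.06)&(abs(C[...,1]+.24)<.05); print(C[m].mean(0),C[m].max(0),m.sum())
m=(C[...,2]>.08)&(C[...,2]<.096)&(abs(C[...,0]-.604)<.05)&(abs(C[...,1]+.336)<.04); print(cv2.minAreaRect(C[m][:,:2].astype(np.float32)*1000),np.median(C[m][:,2]))
go(.604,-.336,.20,np.radians(11))
go(.604,-.336,.20,np.radians(-169))
E
```

```text
time: 3.4
eef_pos: [0.5868, -0.2378, 0.1125]
tcp_rot: [0.995, 0.095, -0.0, 0.0]
contact_force: [-1.5, -1.4, -0.8]
opening: 0.004
finger_force: 0.7
time: 4.1
eef_pos: [0.5792, -0.2422, 0.211]
tcp_rot: [0.995, 0.095, 0.006, 0.004]
contact_force: [1.0, -0.3, 0.2]
opening: 1.003
finger_force: 0.0
[ 0.61271538 -0.23264846  0.13424934] [ 0.62420866 -0.22011829  0.13986327] 1594
((604.7569580078125, -335.2708435058594), (28.90546417236328, 45.843162536621094), 10.733555793762207) 0.08740997188460414
tool x,y world [0.982 0.189 0.003] [ 0.189 -0.982  0.002] yawdeg -79.1 j6 0.82
shift cm [0.9  9.9  0.46] turn [ 0.004 -0.    -1.573]
tool x,y world [0.982 0.189 0.003] [ 0.189 -0.982  0.002] yawdeg -79.1 j6 0.82
shift cm [0.9  9.9  0.46] turn [-0.    -0.004  1.569]
```

```bash
python3 -m crank '[[0.9,9.9,3,0,0,0],[0.9,9.9,3,0,0,0],[0.9,9.9,3,0,0,0],[0.9,9.9,3,0,0,0]]' 1 80
python3 - <<'E'
from h import *
go(.6045,-.3355,.058,np.radians(-79))
E
```

```text
time: 4.6
eef_pos: [0.6021, -0.3357, 0.1685]
tcp_rot: [0.996, 0.094, -0.002, -0.002]
contact_force: [1.1, 0.3, 0.3]
opening: 0.999
finger_force: 0.0
tool x,y world [ 0.982  0.187 -0.004] [ 0.187 -0.982 -0.005] yawdeg -79.2 j6 0.73
shift cm [ 0.29  0.08 11.05] turn [-0.005  0.004 -0.003]
```

```bash
python3 -m crank '[[0.2,0,5,0,0,0],[0.2,0,9,0,0,0],[0.2,0,11,0,0,0],[0.2,0,11,0,0,0],[0.2,0,11,0,0,0]]'
python3 -m crank '[[0,0,0,0,0,0],[0,0,0,0,0,0],[0,0,0,0,0,0],[0,0,0,0,0,0],[0,0,0,0,0,0],[0,0,0,0,0,0]]' 0 80
python3 -m crank '[[0,0,-1,0,0,0],[0,0,-2,0,0,0],[0,0,-4,0,0,0],[0,0,-6,0,0,0],[0,0,-8,0,0,0],[0,0,-10,0,0,0],[0,0,-10,0,0,0],[0,0,-10,0,0,0]]'
python3 - <<'E'
from h import *
go(.428,-.342,.14,np.radians(-79))
E
```

```text
time: 5.1
eef_pos: [0.6058, -0.334, 0.063]
tcp_rot: [0.995, 0.096, -0.0, -0.0]
contact_force: [0.6, 0.4, 0.7]
opening: 1.001
finger_force: 0.0
time: 5.7
eef_pos: [0.607, -0.3359, 0.065]
tcp_rot: [0.995, 0.095, 0.001, 0.001]
contact_force: [-0.2, 0.5, 5.7]
opening: 0.523
finger_force: 83.3
time: 6.5
eef_pos: [0.6056, -0.3348, 0.1629]
tcp_rot: [0.995, 0.095, 0.0, -0.0]
contact_force: [-0.0, 1.3, -1.9]
opening: 0.518
finger_force: 84.7
tool x,y world [0.982 0.19  0.   ] [ 0.19  -0.982 -0.   ] yawdeg -79.1 j6 0.73
shift cm [-17.58  -2.66   2.29] turn [-0.    -0.    -0.001]
```

```bash
python3 -m crank '[[-4,-0.6,0,0,0,0],[-8,-1.2,0,0,0,0],[-12,-1.8,0,0,0,0],[-16,-2.3,1,0,0,0],[-17.6,-2.5,4,0,0,0],[-17.6,-2.5,7,0,0,0],[-17.6,-2.5,7,0,0,0],[-17.6,-2.5,7,0,0,0]]'
python3 - <<'E'
from h import *
go(.428,-.343,.049,np.radians(-79)); print(ctrl.get_state()['opening'],ctrl.get_state()['finger_force'])
E
```

```text
time: 7.3
eef_pos: [0.4276, -0.343, 0.0914]
tcp_rot: [0.995, 0.095, -0.001, -0.001]
contact_force: [-0.3, 0.2, -0.4]
opening: 0.517
finger_force: 84.5
tool x,y world [ 0.982  0.19  -0.002] [ 0.19  -0.982 -0.003] yawdeg -79.1 j6 0.52
shift cm [0.05 0.02 4.24] turn [-0.003  0.002 -0.001]
0.5167644566554916 84.548020362854
```

```bash
python3 -m crank '[[0,0,2,0,0,0],[0,0,3.5,0,0,0],[0,0,4.2,0,0,0],[0,0,4.2,0,0,0]]'
python3 -m crank '[[0,0,0,0,0,0],[0,0,0,0,0,0],[0,0,0,0,0,0],[0,0,-3,0,0,0],[0,0,-8,0,0,0],[0,0,-12,0,0,0],[0,0,-16,0,0,0],[0,0,-16,0,0,0]]' 1 60
python3 - <<'E'
from h import *
import fit
for n in ('scene','side'):
    snap(n,n+'3'); C=cloud(n+'3'); z=load(n+'3'); h=fit.col(z['p'])
    r=((h[...,0]<8)|(h[...,0]>172))&(h[...,1]>150)&(h[...,2]>90)&(abs(C[...,0]-.428)<.08)&(abs(C[...,1]+.342)<.08)
    print('plug red',C[r].mean(0).round(3),C[r].min(0).round(3),C[r].max(0).round(3),r.sum()); fit.sticks(n+'3')
go(.625,-.013,.20,np.radians(-3)); go(.461,-.018,.2,np.radians(-2))
E
```

```text
time: 7.7
eef_pos: [0.428, -0.3432, 0.0496]
tcp_rot: [0.995, 0.095, -0.001, -0.001]
contact_force: [-0.0, 0.5, -0.8]
opening: 0.524
finger_force: 84.6
time: 8.5
eef_pos: [0.431, -0.3469, 0.2192]
tcp_rot: [0.995, 0.095, 0.004, 0.006]
contact_force: [-0.4, -0.5, 0.9]
opening: 0.999
finger_force: 0.0
plug red [ 0.437 -0.343  0.058] [ 0.411 -0.366  0.013] [ 0.446 -0.321  0.079] 148
scene3 511 [array([463.3, -17.3]), array([180.2,  38.6]), 88.9] redmean [ 0.464 -0.094  0.037]
scene3 580 [array([626.7, -11. ]), array([180.6,  39.9]), 87.3] redmean [0.633 0.065 0.037]
scene3 612 [array([706.3,  -5.4]), array([ 39.9, 182.4]), 4.6] redmean [0.704 0.071 0.037]
scene3 181 [array([839.4,  -6.6]), array([21. , 72.6]), 0.1] redmean [ 0.842 -0.008  0.026]
plug red [ 0.424 -0.354  0.063] [ 0.409 -0.37   0.008] [ 0.486 -0.322  0.448] 233
side3 460 [array([705.7,  -5.6]), array([ 34.5, 184.6]), 3.9] redmean [0.699 0.064 0.033]
side3 439 [array([626.4, -13.4]), array([179.7,  34.5]), 86.8] redmean [0.63  0.055 0.032]
side3 323 [array([838.5, -85.8]), array([226.7,  21. ]), 89.7] redmean [ 0.838 -0.025  0.024]
tool x,y world [0.982 0.19  0.002] [ 0.19  -0.982  0.004] yawdeg -79.1 j6 0.52
shift cm [ 25.55 -28.83   1.21] turn [ 4.000e-03  1.000e-03 -1.328e+00]
tool x,y world [0.982 0.19  0.002] [ 0.19  -0.982  0.004] yawdeg -79.1 j6 0.52
shift cm [  9.35 -31.45   1.17] turn [ 4.000e-03  1.000e-03 -1.345e+00]
```

```bash
python3 -m crank '[[25.5,-28.8,2,0,0,-1.328],[25.5,-28.8,2,0,0,-1.328],[25.5,-28.8,2,0,0,-1.328],[25.5,-28.8,2,0,0,-1.328],[25.5,-28.8,2,0,0,-1.328],[25.5,-28.8,2,0,0,-1.328],[25.5,-28.8,2,0,0,-1.328],[25.5,-28.8,2,0,0,-1.328],[25.5,-28.8,2,0,0,-1.328],[25.5,-28.8,2,0,0,-1.328]]' 0.6 60
python3 -m crank '[[0,0,0,0,0,0],[0,0,0,0,0,0]]'
python3 - <<'E'
from h import *
import fit
snap('scene','s4'); fit.sticks('s4'); snap('wrist','w4')
fit.sticks('w4')
go(.626,-.012,.005,np.radians(-3))
E
```

```text
time: 9.6
eef_pos: [0.6231, -0.0113, 0.1879]
tcp_rot: [0.725, 0.689, -0.001, -0.002]
contact_force: [-1.5, -0.1, -0.5]
opening: 0.599
finger_force: 0.0
time: 9.8
eef_pos: [0.6233, -0.0134, 0.1897]
tcp_rot: [0.726, 0.687, -0.0, -0.001]
contact_force: [0.5, -0.5, -0.2]
opening: 0.598
finger_force: 0.0
s4 363 [array([460.4, -39.7]), array([ 38.1, 137.7]), 1.7] redmean [ 0.465 -0.094  0.037]
s4 579 [array([627.8, -11.2]), array([179.8,  38.9]), 88.3] redmean [0.632 0.065 0.037]
s4 618 [array([707.3,  -5.4]), array([ 36.7, 180.5]), 4.2] redmean [0.704 0.071 0.037]
s4 179 [array([839.4,  -6.9]), array([73.3, 20.7]), 90.0] redmean [ 0.841 -0.007  0.026]
w4 7778 [array([706.2,  -4.9]), array([ 34.7, 179.4]), 4.3] redmean [0.7   0.071 0.035]
w4 7549 [array([626.5, -10.9]), array([179.3,  34.1]), 87.6] redmean [0.629 0.066 0.035]
w4 7280 [array([462.6, -16.9]), array([179.8,  36.4]), 88.9] redmean [ 0.463 -0.09   0.034]
w4 2453 [array([839.5, -20.2]), array([20.5, 99.9]), 1.6] redmean [ 0.838 -0.019  0.023]
w4 2067 [array([ 839.5, -133.5]), array([108.8,  11.6]), 84.9] redmean None
w4 1267 [array([ 600.2, -193.5]), array([67.3, 12.8]), 0.3] redmean None
tool x,y world [0.054 0.999 0.   ] [ 0.999 -0.054 -0.   ] yawdeg -3.1 j6 -0.13
shift cm [ 0.17  0.24 18.53] turn [-0.    -0.    -0.002]
```

View pics/w4.png

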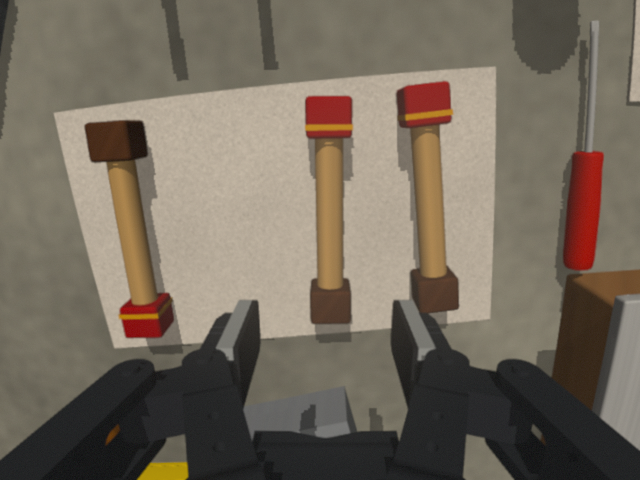

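The wrist view shows stick B between the open fingers (dowel at px 330, 140–280), C at px (428,200) and A at px (130,230). The three views agree within about 2 mm, so I'm grasping B.

```bash
python3 -m crank '[[0.3,0.2,5,0,0,0],[0.3,0.2,10,0,0,0],[0.3,0.2,14,0,0,0],[0.3,0.2,17,0,0,0],[0.3,0.2,18.4,0,0,0],[0.3,0.2,18.4,0,0,0],[0.3,0.2,18.4,0,0,0]]' 0.6 60
python3 -m crank '[[0,0,0,0,0,0],[0,0,0,0,0,0],[0,0,0,0,0,0],[0,0,0,0,0,0],[0,0,0,0,0,0]]' 0 60
python3 -m crank '[[0,0,-2,0,0,0],[0,0,-5,0,0,0],[0,0,-9,0,0,0],[0,0,-13,0,0,0],[0,0,-17,0,0,0],[0,0,-17,0,0,0]]'
python3 - <<'E'
from h import *
a=np.radians(3.5)
for y in(-.096,-.032,.032,.096): print(np.array([.5395-y*np.sin(a),.320+y*np.cos(a)]).round(4))
go(.534,.416,.17,np.radians(-86.5))
E
```

```text
time: 10.6
eef_pos: [0.6274, -0.0103, 0.0081]
tcp_rot: [0.725, 0.688, 0.001, 0.001]
contact_force: [1.0, -0.0, 0.4]
opening: 0.601
finger_force: 0.0
time: 11.1
eef_pos: [0.6279, -0.0101, 0.0091]
tcp_rot: [0.725, 0.689, 0.001, 0.002]
contact_force: [-1.0, 0.8, 5.6]
opening: 0.232
finger_force: 59.2
time: 11.7
eef_pos: [0.6301, -0.0103, 0.1848]
tcp_rot: [0.725, 0.689, 0.004, 0.006]
contact_force: [1.0, 0.2, -1.7]
opening: 0.232
finger_force: 59.0
[0.5454 0.2242]
[0.5415 0.2881]
[0.5375 0.3519]
[0.5336 0.4158]
tool x,y world [ 0.052  0.999 -0.002] [ 0.999 -0.052  0.014] yawdeg -3.0 j6 -0.13
shift cm [ 42.08 -11.82   1.24] turn [ 0.013 -0.009  1.458]
```

```bash
python3 -m crank '[[5,-1.5,0,0,0,0.15],[10,-3,0,0,0,0.3],[15,-4.4,0,0,0,0.45],[20,-5.7,0,0,0,0.6],[25,-7,0,0,0,0.75],[30,-8.4,0,0,0,0.9],[34.5,-9.7,0,0,0,1.05],[38.5,-10.8,0,0,0,1.2],[41,-11.5,0,0,0,1.35],[42.1,-11.8,0,0,0,1.458]]'
python3 -m crank '[[0,0,0,0,0,0],[0,0,0,0,0,0],[0,0,0,0,0,0]]'
python3 - <<'E'
from h import *
import fit
go(.5336,.4158,.12,np.radians(-86.5)); print(ctrl.get_state()['opening'])
snap('wrist','w5'); C=cloud('w5')
m=(C[...,2]>.068)&(C[...,2]<.08)&(abs(C[...,0]-.54)<.09)&(abs(C[...,1]-.32)<.16); print(fit.rect(C[m]))
snap('scene','s5'); C=cloud('s5'); m=(C[...,2]>.1)&(abs(C[...,0]-.54)<.13)&(abs(C[...,1]-.416)<.05); h=fit.col(load('s5')['p']); r=m&((h[...,0]<8)|(h[...,0]>172))&(h[...,1]>150)&(h[...,2]>60); print('red',C[r].mean(0),r.sum())
E
```

```text
time: 12.7
eef_pos: [0.5275, 0.4206, 0.175]
tcp_rot: [0.999, 0.035, -0.001, -0.0]
contact_force: [1.2, 0.2, -0.9]
opening: 0.232
finger_force: 59.0
time: 13.0
eef_pos: [0.5304, 0.4154, 0.1759]
tcp_rot: [0.999, 0.036, -0.0, 0.0]
contact_force: [0.7, -0.8, -2.4]
opening: 0.235
finger_force: 42.0
tool x,y world [ 0.997  0.073 -0.001] [ 0.073 -0.997  0.001] yawdeg -85.8 j6 2.01
shift cm [ 0.33 -0.02  5.59] turn [0.001 0.001 0.012]
0.23540332246693627
[array([539.9, 323.9]), array([ 83. , 263.3]), 3.5]
red [0.60930243 0.41630018 0.19745192] 161
```

View pics/w5.png

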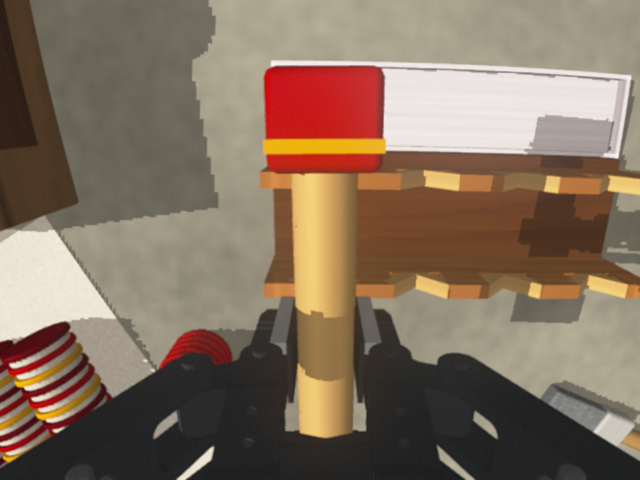

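The red head is at px (325,118), pointing out over the pan side, with the notches in line below. Finger force dipped to 42 N, so I'm tightening the grip and checking again.

```bash
python3 -m crank '[[0,0,0,0,0,0],[0,0,0,0,0,0],[0,0,0,0,0,0],[0,0,0,0,0,0],[0,0,0,0,0,0]]' 0 90
python3 - <<'E'
from h import *
import fit
go(.5336,.4158,.065,np.radians(-86.5))
for n in('scene','side','wrist'):
    snap(n,n+'6'); C=cloud(n+'6'); h=fit.col(load(n+'6')['p'])
    m=(C[...,2]>.1)&(abs(C[...,0]-.6)<.06)&(abs(C[...,1]-.416)<.05); r=m&((h[...,0]<8)|(h[...,0]>172))&(h[...,1]>150)&(h[...,2]>60); P=C[r]; print('red',P.mean(0).round(3),P.min(0).round(3),P.max(0).round(3),r.sum())
    if n!='wrist':
        m=(C[...,2]>.13)&(C[...,2]<.23)&(abs(C[...,0]-.46)<.025)&(abs(C[...,1]-.416)<.03); P=C[m]; print('brown',P.mean(0).round(3),P.max(0).round(3),m.sum()) if m.any() else 0
E
```

```text
time: 13.6
eef_pos: [0.5302, 0.4167, 0.1766]
tcp_rot: [0.999, 0.036, 0.0, -0.0]
contact_force: [-0.7, 0.2, -0.8]
opening: 0.223
finger_force: 88.0
tool x,y world [0.997 0.072 0.   ] [ 0.072 -0.997 -0.   ] yawdeg -85.9 j6 2.01
shift cm [ 0.33  0.12 11.16] turn [-0.    -0.     0.011]
red [0.61  0.418 0.196] [0.59  0.402 0.168] [0.622 0.441 0.211] 168
brown [0.457 0.405 0.198] [0.472 0.428 0.212] 162
red [0.605 0.411 0.191] [0.588 0.398 0.169] [0.619 0.435 0.204] 113
brown [0.458 0.401 0.191] [0.485 0.425 0.204] 173
red [0.606 0.422 0.203] [0.588 0.404 0.198] [0.619 0.44  0.318] 10265
```

```bash
python3 -m crank '[[0.4,0.1,3,0,0,0.011],[0.4,0.1,6,0,0,0.011],[0.4,0.1,8,0,0,0.011],[0.4,0.1,9,0,0,0.011],[0.4,0.1,10,0,0,0.011],[0.4,0.1,10.7,0,0,0.011],[0.4,0.1,11,0,0,0.011],[0.4,0.1,11,0,0,0.011]]'
python3 -m crank '[[0,0,0,0,0,0],[0,0,0,0,0,0],[0,0,0,0,0,0]]' 0.45 90
python3 - <<'E'
from h import *
import fit
go(.534,.416,.16)
snap('scene','s7'); C=cloud('s7'); h=fit.col(load('s7')['p'])
m=(C[...,2]>.07)&(abs(C[...,0]-.6)<.06)&(abs(C[...,1]-.416)<.05); r=m&((h[...,0]<8)|(h[...,0]>172))&(h[...,1]>150)&(h[...,2]>60); P=C[r]; print('red',P.mean(0).round(3),P.max(0).round(3))
m=(C[...,2]>.06)&(C[...,2]<.1)&(abs(C[...,0]-.46)<.025)&(abs(C[...,1]-.416)<.03); P=C[m]; print('brown',P.mean(0).round(3),P.max(0).round(3))
fit.sticks('s7')
E
```

```text
time: 14.55
eef_pos: [0.5345, 0.4162, 0.0668]
tcp_rot: [1.0, 0.03, 0.0, -0.0]
contact_force: [0.0, 0.4, -1.0]
opening: 0.223
finger_force: 88.2
time: 14.85
eef_pos: [0.5349, 0.4164, 0.0677]
tcp_rot: [1.0, 0.03, 0.001, -0.0]
contact_force: [-0.2, -0.5, 0.3]
opening: 0.45
finger_force: 0.0
tool x,y world [0.998 0.061 0.002] [ 0.061 -0.998 -0.001] yawdeg -86.5 j6 2.02
shift cm [-0.07  0.03 -9.23] 
red [0.614 0.417 0.088] [0.625 0.438 0.101]
brown [0.461 0.406 0.088] [0.479 0.43  0.1  ]
s7 513 [array([463. , -17.8]), array([181.5,  39.9]), 88.9] redmean [ 0.464 -0.094  0.037]
s7 623 [array([706.5,  -5.6]), array([ 37.2, 180.9]), 4.6] redmean [0.703 0.071 0.037]
s7 175 [array([839.6,  -6.2]), array([20.4, 75. ]), 0.2] redmean [ 0.841 -0.008  0.026]
```

```bash
python3 -m crank '[[0,0,-3,0,0,0],[0,0,-7,0,0,0],[0,0,-11,0,0,0],[0,0,-11,0,0,0]]'
python3 - <<'E'
from h import *
go(.706,-.005,.17,np.radians(4.3))
E
```

```text
time: 15.3
eef_pos: [0.538, 0.4183, 0.1857]
tcp_rot: [1.0, 0.031, 0.007, -0.003]
contact_force: [0.6, 0.5, 0.5]
opening: 0.448
finger_force: 0.0
tool x,y world [0.998 0.061 0.013] [ 0.061 -0.998 -0.007] yawdeg -86.5 j6 2.02
shift cm [14.17 43.28  1.48] turn [ 0.006 -0.016 -1.585]
```

```bash
python3 -m crank '[[14.3,43.3,1,0,0,-1.585],[14.3,43.3,1,0,0,-1.585],[14.3,43.3,1,0,0,-1.585],[14.3,43.3,1,0,0,-1.585],[14.3,43.3,1,0,0,-1.585],[14.3,43.3,1,0,0,-1.585],[14.3,43.3,1,0,0,-1.585],[14.3,43.3,1,0,0,-1.585],[14.3,43.3,1,0,0,-1.585],[14.3,43.3,1,0,0,-1.585]]' 0.6 90
python3 -m crank '[[14.3,43.3,1,0,0,-1.585],[0,0,0,0,0,0]]' 2>&1 | head -0; python3 - <<'E'
from h import *
go(.706,-.005,.17,np.radians(4.3))
E
```

```text
time: 16.3
eef_pos: [0.7044, -0.0128, 0.166]
tcp_rot: [0.719, 0.695, -0.0, 0.001]
contact_force: [-0.5, 0.9, 0.1]
opening: 0.6
finger_force: 0.0
tool x,y world [0.035 0.999 0.002] [ 0.999 -0.035 -0.008] yawdeg -2.0 j6 -0.12
shift cm [ 0.33 -0.85 -1.86] turn [-0.008 -0.003 -0.111]
```

That second call carried over stray rows by mistake. It made a small free-space jog and came back, so I'm letting the arm settle and measuring again.

```bash
python3 -m crank '[[0,0,0,0,0,0],[0,0,0,0,0,0],[0,0,0,0,0,0]]'
python3 - <<'E'
from h import *
import fit
snap('wrist','w8'); fit.sticks('w8')
go(.706,-.005,.007,np.radians(4.3)); print(ctrl.get_state()['time'])
E
```

```text
time: 16.8
eef_pos: [0.7045, -0.0075, 0.1688]
tcp_rot: [0.719, 0.695, 0.001, 0.002]
contact_force: [-0.2, -0.1, -0.4]
opening: 0.601
finger_force: 0.0
w8 8582 [array([706.5,  -5.4]), array([ 34.9, 179.3]), 4.1] redmean [0.701 0.071 0.035]
w8 6419 [array([462.6, -16.8]), array([179.5,  37.1]), 89.0] redmean [ 0.463 -0.089  0.034]
w8 2935 [array([839.4, -20.1]), array([ 20.9, 100.1]), 1.0] redmean [ 0.839 -0.018  0.023]
w8 962 [array([ 839.9, -109.2]), array([61.1, 10.6]), 80.6] redmean None
w8 257 [array([ 391.4, -196.3]), array([ 5.3, 21.3]), 73.8] redmean None
tool x,y world [ 0.035  0.999 -0.001] [ 0.999 -0.035  0.006] yawdeg -2.0 j6 -0.12
shift cm [2.60e-01 1.00e-02 1.63e+01] turn [ 0.006  0.001 -0.11 ]
16.85
```

```bash
python3 -m crank '[[0.2,0.1,5,0,0,-0.108],[0.2,0.1,9,0,0,-0.108],[0.2,0.1,12.5,0,0,-0.108],[0.2,0.1,15,0,0,-0.108],[0.2,0.1,16.2,0,0,-0.108],[0.2,0.1,16.2,0,0,-0.108],[0.2,0.1,16.2,0,0,-0.108]]'
python3 -m crank '[[0,0,0,0,0,0],[0,0,0,0,0,0],[0,0,0,0,0,0],[0,0,0,0,0,0],[0,0,0,0,0,0]]' 0 90
python3 -m crank '[[0,0,-2,0,0,0],[0,0,-5,0,0,0],[0,0,-9,0,0,0],[0,0,-13,0,0,0],[0,0,-17,0,0,0],[0,0,-17,0,0,0],[0,0,-17,0,0,0]]'
python3 - <<'E'
from h import *
go(.5415,.288,.17,np.radians(-86.5))
E
```

```text
time: 17.55
eef_pos: [0.7063, -0.0057, 0.0074]
tcp_rot: [0.681, 0.732, 0.001, 0.002]
contact_force: [1.3, 0.1, 0.8]
opening: 0.598
finger_force: 0.0
time: 18.05
eef_pos: [0.7061, -0.0057, 0.0073]
tcp_rot: [0.681, 0.732, 0.001, 0.002]
contact_force: [-1.5, 0.1, 7.2]
opening: 0.224
finger_force: 87.9
time: 18.75
eef_pos: [0.7048, -0.0056, 0.1767]
tcp_rot: [0.681, 0.732, 0.001, 0.001]
contact_force: [-0.4, 0.1, -2.4]
opening: 0.225
finger_force: 88.2
tool x,y world [-0.073  0.997 -0.001] [0.997 0.073 0.003] yawdeg 4.2 j6 -0.22
shift cm [ 30.46 -14.16   0.6 ] turn [ 0.003 -0.002  1.582]
```

```bash
python3 -m crank '[[3,-1.4,0,0,0,0.15],[6.5,-3,0,0,0,0.3],[10,-4.7,0,0,0,0.45],[13.5,-6.3,0,0,0,0.6],[17,-7.9,0,0,0,0.75],[20.5,-9.5,0,0,0,0.9],[24,-11.2,0,0,0,1.05],[27,-12.6,0,0,0,1.2],[29.5,-13.7,0,0,0,1.35],[30.5,-14.2,0,0,0,1.48]]'
python3 -m crank '[[0,0,0,0,0,0.1],[0,0,0,0,0,0.1],[0,0,0,0,0,0.1],[0,0,0,0,0,0.1]]'
python3 - <<'E'
from h import *
import fit
go(.5415,.288,.067,np.radians(-86.5))
snap('wrist','w9'); C=cloud('w9'); h=fit.col(load('w9')['p'])
m=(C[...,2]>.1)&(C[...,2]<.22)&(abs(C[...,0]-.61)<.06)&(abs(C[...,1]-.288)<.05); r=m&((h[...,0]<8)|(h[...,0]>172))&(h[...,1]>150)&(h[...,2]>60); P=C[r]; print('red',P.mean(0).round(3),np.percentile(P,1,0).round(3),np.percentile(P,99,0).round(3))
E
```

```text
time: 19.75
eef_pos: [0.5373, 0.29, 0.1714]
tcp_rot: [0.997, 0.08, -0.003, 0.0]
contact_force: [0.5, -1.1, -1.0]
opening: 0.224
finger_force: 88.2
time: 20.15
eef_pos: [0.5403, 0.2878, 0.1734]
tcp_rot: [0.999, 0.032, -0.001, 0.0]
contact_force: [0.7, -0.7, -1.7]
opening: 0.223
finger_force: 88.2
tool x,y world [ 0.998  0.064 -0.002] [ 0.064 -0.998  0.001] yawdeg -86.3 j6 1.83
shift cm [ 1.400e-01 -1.000e-02  1.064e+01] turn [0.001 0.002 0.003]
red [0.617 0.292 0.201] [0.601 0.276 0.199] [0.63  0.308 0.203]
```

```bash
python3 -m crank '[[0.1,0,3,0,0,0],[0.1,0,6,0,0,0],[0.1,0,8,0,0,0],[0.1,0,9,0,0,0],[0.1,0,10,0,0,0],[0.1,0,10.6,0,0,0],[0.1,0,10.8,0,0,0],[0.1,0,10.8,0,0,0]]'
python3 -m crank '[[0,0,0,0,0,0],[0,0,0,0,0,0],[0,0,0,0,0,0],[0,0,-3,0,0,0],[0,0,-7,0,0,0],[0,0,-11,0,0,0],[0,0,-11,0,0,0],[0,0,-11,0,0,0]]' 0.45
python3 - <<'E'
from h import *
import fit
go(.4625,-.017,.17,np.radians(-1))
snap('scene','s10'); fit.sticks('s10'); C=cloud('s10'); h=fit.col(load('s10')['p'])
R_=((h[...,0]<8)|(h[...,0]>172))&(h[...,1]>150)&(h[...,2]>60)
for y in(.416,.288):
  m=(C[...,2]>.05)&(C[...,2]<.11)&(abs(C[...,0]-.61)<.06)&(abs(C[...,1]-y)<.03); P=C[m&R_]; print('red',P.mean(0).round(3),P.max(0).round(3))
  m=(C[...,2]>.06)&(C[...,2]<.11)&(abs(C[...,0]-.46)<.025)&(abs(C[...,1]-y+.005)<.025); P=C[m]; print('brown',P.mean(0).round(3),P.max(0).round(3))
E
```

```text
time: 21.0
eef_pos: [0.5421, 0.2886, 0.0671]
tcp_rot: [0.999, 0.032, 0.0, -0.0]
contact_force: [-0.5, 0.0, -1.5]
opening: 0.226
finger_force: 88.2
time: 21.8
eef_pos: [0.5426, 0.2888, 0.1787]
tcp_rot: [0.999, 0.032, 0.002, -0.001]
contact_force: [-0.6, -0.5, 0.1]
opening: 0.451
finger_force: 0.0
tool x,y world [0.998 0.063 0.004] [ 0.063 -0.998 -0.001] yawdeg -86.4 j6 1.83
shift cm [-9.93 30.02  0.8 ] turn [ 0.002 -0.004 -1.49 ]
s10 509 [array([462.8, -16.7]), array([180.9,  39.5]), 88.9] redmean [ 0.464 -0.093  0.036]
s10 178 [array([839.5,  -6.4]), array([73.7, 20.4]), 89.7] redmean [ 0.842 -0.008  0.027]
red [0.614 0.417 0.085] [0.628 0.438 0.101]
brown [0.472 0.409 0.085] [0.484 0.432 0.101]
red [0.622 0.29  0.086] [0.634 0.312 0.1  ]
brown [0.471 0.279 0.088] [0.485 0.302 0.1  ]
```

```bash
python3 -m crank '[[-9.9,30,1,0,0,-1.49],[-9.9,30,1,0,0,-1.49],[-9.9,30,1,0,0,-1.49],[-9.9,30,1,0,0,-1.49],[-9.9,30,1,0,0,-1.49],[-9.9,30,1,0,0,-1.49],[-9.9,30,1,0,0,-1.49],[-9.9,30,1,0,0,-1.49],[-9.9,30,1,0,0,-1.49],[-9.9,30,1,0,0,-1.49]]' 0.6 90
python3 -m crank '[[0,0,0,0,0,0],[0,0,0,0,0,0],[0,0,0,0,0,0]]'
python3 - <<'E'
from h import *
import fit
snap('wrist','w11'); fit.sticks('w11')
go(.4625,-.0168,.007,np.radians(-1))
E
```

```text
time: 22.85
eef_pos: [0.4604, -0.0175, 0.1644]
tcp_rot: [0.738, 0.675, -0.001, -0.002]
contact_force: [0.1, 0.5, 1.2]
opening: 0.597
finger_force: 0.0
time: 23.15
eef_pos: [0.4614, -0.0169, 0.1658]
tcp_rot: [0.74, 0.673, -0.0, -0.001]
contact_force: [1.0, 0.3, -0.2]
opening: 0.598
finger_force: 0.0
w11 8717 [array([462.8, -16.6]), array([179.5,  34.7]), 88.9] redmean [ 0.461 -0.09   0.034]
tool x,y world [0.094 0.996 0.   ] [ 0.996 -0.094 -0.001] yawdeg -5.4 j6 -0.16
shift cm [ 0.03  0.11 15.9 ] turn [-0.001 -0.    -0.077]
```

```bash
python3 -m crank '[[0,0.1,5,0,0,-0.077],[0,0.1,9,0,0,-0.077],[0,0.1,12.5,0,0,-0.077],[0,0.1,15,0,0,-0.077],[0,0.1,15.9,0,0,-0.077],[0,0.1,15.9,0,0,-0.077],[0,0.1,15.9,0,0,-0.077]]'
python3 -m crank '[[0,0,0,0,0,0],[0,0,0,0,0,0],[0,0,0,0,0,0],[0,0,0,0,0,0],[0,0,0,0,0,0]]' 0 90
python3 -m crank '[[0,0,-2,0,0,0],[0,0,-5,0,0,0],[0,0,-9,0,0,0],[0,0,-13,0,0,0],[0,0,-17,0,0,0],[0,0,-17,0,0,0],[0,0,-17,0,0,0]]'
python3 - <<'E'
from h import *
go(.5454,.2242,.17,np.radians(93.5))
E
```

```text
time: 23.9
eef_pos: [0.4639, -0.0175, 0.0087]
tcp_rot: [0.713, 0.701, 0.001, 0.001]
contact_force: [0.2, 1.0, 0.0]
opening: 0.6
finger_force: 0.0
time: 24.4
eef_pos: [0.4641, -0.0176, 0.0094]
tcp_rot: [0.713, 0.701, 0.001, 0.001]
contact_force: [-0.8, 0.3, 5.6]
opening: 0.223
finger_force: 87.9
time: 25.1
eef_pos: [0.4633, -0.0174, 0.179]
tcp_rot: [0.713, 0.701, 0.001, 0.001]
contact_force: [-0.0, -0.2, -1.5]
opening: 0.218
finger_force: 88.3
tool x,y world [ 0.016  1.    -0.001] [ 1.    -0.016  0.003] yawdeg -0.9 j6 -0.24
shift cm [24.29  7.82  0.9 ] turn [ 0.002  0.003 -1.648]
```

```bash
python3 -m crank '[[2.5,0.8,0,0,0,-0.14],[5,1.6,0,0,0,-0.28],[7.5,2.4,0,0,0,-0.42],[10,3.2,0,0,0,-0.56],[12.5,4,0,0,0,-0.7],[15,4.8,0,0,0,-0.84],[17.5,5.6,0,0,0,-0.98],[20,6.4,0,0,0,-1.12],[22.5,7.2,0,0,0,-1.26],[24.3,7.8,0,0,0,-1.4]]'
python3 -m crank '[[0,0,0,0,0,-0.14],[0,0,0,0,0,-0.248],[0,0,0,0,0,-0.248],[0,0,0,0,0,-0.248],[0,0,0,0,0,-0.248]]'
python3 - <<'E'
from h import *
import fit
go(.5454,.2242,.067,np.radians(93.5))
snap('scene','s12'); C=cloud('s12'); h=fit.col(load('s12')['p'])
m=(C[...,2]>.12)&(C[...,2]<.22)&(abs(C[...,0]-.62)<.06)&(abs(C[...,1]-.225)<.05); r=m&((h[...,0]<8)|(h[...,0]>172))&(h[...,1]>150)&(h[...,2]>60); P=C[r]; print('red',P.mean(0).round(3),np.percentile(P,1,0).round(3),np.percentile(P,99,0).round(3))
m=(C[...,2]>.12)&(C[...,2]<.22)&(abs(C[...,0]-.47)<.025)&(abs(C[...,1]-.22)<.03);P=C[m]; print('brown',P.mean(0).round(3),np.percentile(P,99,0).round(3))
E
```

```text
time: 26.1
eef_pos: [0.5434, 0.2256, 0.1746]
tcp_rot: [0.09, 0.996, -0.001, -0.002]
contact_force: [-0.4, -0.4, -1.2]
opening: 0.224
finger_force: 88.2
time: 26.6
eef_pos: [0.5441, 0.2242, 0.1765]
tcp_rot: [-0.03, 1.0, -0.0, -0.001]
contact_force: [0.6, 0.0, -0.8]
opening: 0.217
finger_force: 88.3
tool x,y world [-0.998 -0.059  0.002] [-0.059  0.998 -0.   ] yawdeg 93.4 j6 -1.41
shift cm [-0.14 -0.   10.95] turn [-0.    -0.002 -0.002]
red [0.623 0.225 0.197] [0.604 0.21  0.174] [0.634 0.245 0.21 ]
brown [0.468 0.213 0.201] [0.484 0.233 0.21 ]
```

Stick A is level and in line with its slot, so I'm lowering and releasing it.

```bash
python3 -m crank '[[-0.1,0,3,0,0,0],[-0.1,0,6,0,0,0],[-0.1,0,8,0,0,0],[-0.1,0,9,0,0,0],[-0.1,0,10,0,0,0],[-0.1,0,10.8,0,0,0],[-0.1,0,11,0,0,0],[-0.1,0,11,0,0,0]]'
python3 -m crank '[[0,0,0,0,0,0],[0,0,0,0,0,0],[0,0,0,0,0,0],[0,0,-3,0,0,0],[0,0,-7,0,0,0],[0,0,-12,0,0,0],[0,0,-17,0,0,0],[0,0,-20,0,0,0],[0,0,-20,0,0,0]]' 0.45
python3 -m crank '[[4,-5,0,0,0,0],[6,-10,0,0,0,0],[6,-15,0,0,0,0],[6,-20,0,0,0,0],[6,-25,0,0,0,0],[6,-25,0,0,0,0]]'
python3 - <<'E'
from h import *
import fit
for n in('scene','side'):
  f=n+'13'; snap(n,f); C=cloud(f); h=fit.col(load(f)['p'])
  R_=((h[...,0]<8)|(h[...,0]>172))&(h[...,1]>150)&(h[...,2]>60)
  for y in(.416,.288,.224):
    m=(C[...,2]>.05)&(C[...,2]<.11)&(abs(C[...,0]-.61)<.06)&(abs(C[...,1]-y)<.03); P=C[m&R_]; print('red',P.mean(0).round(3),P.min(0).round(3),P.max(0).round(3))
    m=(C[...,2]>.06)&(C[...,2]<.11)&(abs(C[...,0]-.46)<.025)&(abs(C[...,1]-y+.005)<.025); P=C[m]; print('brown',P.mean(0).round(3),P.max(0).round(3))
p=load('scene13')['p'][170:330,180:520]; q=load('side13')['p'][120:420,270:450]
cv2.imwrite('pics/f1.png',cv2.resize(p,None,fx=2.3,fy=2.3,interpolation=cv2.INTER_CUBIC)); cv2.imwrite('pics/f2.png',cv2.resize(q,None,fx=2,fy=2,interpolation=cv2.INTER_CUBIC))
print(ctrl.get_state()['time'])
E
```

```text
time: 27.45
eef_pos: [0.546, 0.2246, 0.0679]
tcp_rot: [-0.031, 1.0, 0.0, 0.0]
contact_force: [-1.0, -0.5, -1.4]
opening: 0.22
finger_force: 88.3
time: 28.35
eef_pos: [0.5486, 0.2252, 0.2755]
tcp_rot: [-0.031, 1.0, 0.001, 0.007]
contact_force: [0.5, -0.4, 0.7]
opening: 0.452
finger_force: 0.0
time: 28.95
eef_pos: [0.5005, -0.0324, 0.2667]
tcp_rot: [-0.029, 1.0, -0.001, -0.001]
contact_force: [0.6, 1.7, 0.6]
opening: 0.453
finger_force: 0.0
red [0.614 0.417 0.086] [0.592 0.401 0.061] [0.625 0.438 0.101]
brown [0.464 0.407 0.086] [0.484 0.43  0.102]
red [0.611 0.289 0.085] [0.582 0.274 0.061] [0.624 0.317 0.1  ]
brown [0.461 0.279 0.087] [0.485 0.302 0.102]
red [0.625 0.226 0.086] [0.585 0.211 0.056] [0.636 0.252 0.1  ]
brown [0.471 0.216 0.087] [0.485 0.238 0.102]<stdin>:7: RuntimeWarning: Mean of empty slice.
  ret = um.true_divide(
Traceback (most recent call last):
ValueError: zero-size array to reduction operation minimum which has no identity
```

```bash
python3 - <<'E'
from h import *
p=load('scene13')['p'][170:330,180:520]
cv2.imwrite('pics/f1.png',cv2.resize(p,None,fx=2.3,fy=2.3,interpolation=cv2.INTER_CUBIC))
snap('side','side14'); C=cloud('scene13')
a=np.radians(3.5)
for y in(-.096,-.032,.096):
    c=np.array([.5395-y*np.sin(a),.32+y*np.cos(a)]); L=(C[...,:2]-c)@np.array([[np.cos(a),-np.sin(a)],[np.sin(a),np.cos(a)]])
    m=(C[...,2]>.088)&(C[...,2]<.11)&(abs(L[...,1])<.024)&(abs(L[...,0])<.13); Z=C[...,2]
    for s in(-1,1):
        k=m&(s*L[...,0]>.045); print(y,s,'x %.3f..%.3f ymid %.3f z %.3f'%(L[k][:,0].min(),L[k][:,0].max(),np.median(L[k][:,1]),np.median(Z[k])),k.sum())
E
```

```text
-0.096 -1 x -0.090..-0.048 ymid -0.001 z 0.093 100
-0.096 1 x 0.047..0.090 ymid -0.001 z 0.094 119
-0.032 -1 x -0.102..-0.049 ymid -0.001 z 0.093 106
-0.032 1 x 0.045..0.081 ymid -0.001 z 0.093 112
0.096 -1 x -0.092..-0.045 ymid -0.001 z 0.093 98
0.096 1 x 0.050..0.091 ymid -0.002 z 0.094 111
```

View pics/f1.png

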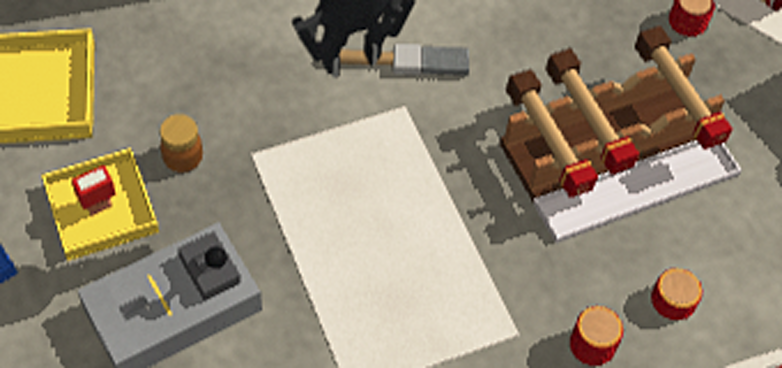

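View pics/side14.png

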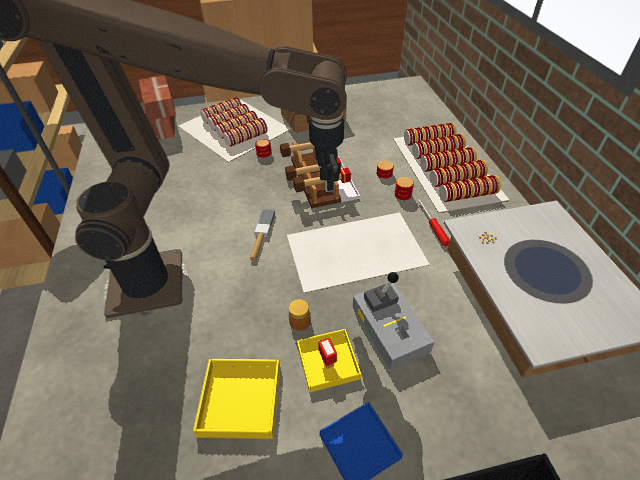

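All three sticks are seated and level. The plug stands in the small yellow dish at (93,187) in the crop, the lever is over, the jar stands and the gripper is clear. Handing in.

```bash
python3 -c "
from plant import ctrl
print(ctrl.sign_off())"
```

```text
the job is handed in; nothing more can be done
None
```

I handed the job in at about 29 s on the robot clock, and no verdict came back: the lever is off, the plug stands in the small yellow dish, all three sticks present are level in their notches with red heads over the pan (one shifted about 10 mm lengthways, within limits), and the jar is standing.

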